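Walk the power unit into its docking shoe

TASK

Walk the heavy power unit forward into the blue docking shoe by pushing in turn on the two orange rubber pads at its rear corners, gently and keeping it within about ten degrees of square to the shoe, until its front sits fully home against the stop bar on both sides. Then swing the red retaining arm fully shut behind it. Touch the unit only on its rubber pads, never on its shell or the sockets between the pads, do not force it against the shoe, and leave everything else on the bench where it stands.

Things in the scene. Friction and masses are not known exactly. Their poses are not given: they have to be found in the camera images.
- power_unit: Heavy power unit: flat-bottomed box, cream shell on a grey base, 110 mm deep (x), 190 wide (y), 62 tall, 0.85 to 1.2 kg, too wide to grip; slides on its base (roughly 4 to 12 N at one corner, differs each time). Origin: centre of its underside. +x is its front, which goes into the shoe; its back faces the robot.
- unit_shell: The cream shell of the unit (fixed to it, from 20 to 62 mm up). Not to be pushed. Origin 20 mm above the unit's origin.
- pad_l: Orange rubber pad on the unit's left rear corner: 30 mm wide, standing 3 to 51 mm above the bench, its push face 9 mm behind the unit's back. Origin on the unit's back plane at bench height: 55 mm behind and 80 mm left (+y) of the unit's origin, so its push face is 64 mm behind the unit's origin.
- pad_r: The same rubber pad on the right rear corner, 80 mm to the right (-y).
- socket_panel: Delicate white panel with three coloured sockets on the back between the pads: 70 mm wide, centred, 18 to 54 mm up, sticking out 13 mm from the unit's back (4 mm further than the pads). Not to be touched. Origin on the unit's back plane at bench height.
- front_l (a point): Point on the unit's front face (which is flat), 80 mm left of its middle, 10 mm up.
- front_r (a point): Point on the unit's front face, 80 mm right of its middle, 10 mm up.
- dock: Blue docking shoe fixed to the bench, open towards the robot, 30 mm tall: two cheeks 198 mm apart inside (unit 190), from 5 to 85 mm ahead of its origin, with flared lips back to 40 mm behind it. Origin at bench height; its +x points into the shoe. The unit is home when its origin and axes coincide with the shoe's, its front against the stop bar.
- stop_bar (a point): Middle of the face of the rigid stop bar across the shoe's far end, 55 mm ahead of the shoe's origin, 11 mm up. Two brass spring plungers stand 6 mm out of the bar, 70 mm either side of this point; each takes about 1.5 N to press flush (damped, so a little more when quick); the unit's friction keeps it where it is left.
- retainer (a joint): Red retaining arm on an upright hinge at the shoe's right (-y) mouth. 0 = open: points towards the robot (-x) and 35 degrees out to the right. Turns clockwise from above, through -x, to 2.18 rad (end stop): points to +y, about 2 mm behind the right pad of a home unit; blocked if the unit is not home. 66 mm long, 10 mm thick, 22 to 32 mm up. Stiff: 1 N at the post.
- retainer_post (a point): Point 61 mm up in the round upright red post (12 mm across, top at 70 mm) that stands on the retaining arm 50 mm from its hinge: push or pinch it here.
- retainer_pivot (a point): Hinge axis of the retaining arm, fixed in the shoe 71 mm behind and 130 mm to the right of the shoe's origin; the hinge is on a 30 mm square foot, 37 mm tall, about 20 mm outside the unit's path.
- flask: Bystander: clear glass conical flask, 74 mm across, 108 mm tall; origin at the centre of its underside. Leave alone.
- weighing_jar: Bystander: small amber glass jar, 44 mm across, 55 mm tall; origin at the centre of its underside. Leave alone.
- blue_cap: Bystander: blue plastic cap, 48 mm across, 18 mm high; origin at the centre of its underside. Leave alone.
- check_weight: Bystander: steel knob weight, 38 mm across, 64 mm tall; origin at the centre of its underside. Leave alone.
- reagent_bottle: Bystander: white plastic bottle, 68 mm across, 130 mm tall; origin at the centre of its underside. Leave alone.
- spatula: Bystander: steel spatula lying flat, 160 mm long; origin at the centre of its underside. Leave alone.
Not all that is in view belongs to the job. What is meant by the power_unit is not purple, and is the smaller of those in its own colour.

How it is judged:
By the outcome, as a careful person would: the job done as asked, in the order asked, and still so for the second after the job is handed in, with the robot touching nothing.
It also fails if it takes over 72 s, if anything falls off the work surface, if the arm or the gripper's body presses on something with over 40 N, if the wrist force passes 120 N, or if a joint passes its speed limit or range.

ROBOT

A 7-joint arm with a two-finger parallel gripper is mounted at the origin on the work surface. World frame = base frame: x ahead of the robot, y to its left, z up, the work surface at z = 0. Lengths are in m, angles in rad, forces in N, time in s.
With the tool pointing down it reaches from about 0.4 to 0.85 m from the base axis. Payload 4.4 kg.
Tool frame: the origin (TCP) lies at the very end of the fingers, on their centre line; the grasp point (between the pads) lies 19 mm behind it; z points along the fingers, y is the direction in which the jaws open and shut (so a half turn about z gives the same grasp; the last joint's range is limited). The gripper opens to 94 mm and grips with 3 to 60 N. Pads are 16 mm wide; open, the fingers measure 119 mm over their backs; the gripper's body (75 mm by 177 mm) begins 78 mm behind the grasp point.
Start: joints at [-1.273, 0.628, 0.038, 1.517, -0.027, 0.996, -0.02], TCP at [0.231, 0.607, 0.205] pointing down, gripper open.
Joint ranges: [-3.06, 3.06], [-0.37, 2.12], [-1.25, 1.32], [0.18, 2.47], [-1.1, 4.24], [0.23, 1.98], [-2.94, 2.94]. Speed limits (rad/s): [2.57, 2.57, 3.14, 3.14, 3.14, 3.14, 3.14].

INTERFACE

Orientations are given as a 3x3 rotation matrix whose columns are the frame's x, y, z axes.
In Python, from workcell import telemetry, eyes, workorder gives the robot as it stands.
- The arm moves only by the tool send_rows, never from a script. Its argument "plan" is a list of rows, each an object with "fingers": the opening, from 0 (shut) to 1 (fully open); "travel": the shift along the tool's x, y, z in m, a list of three; "yaw": the turn about the tool's z in degrees. A call has exactly 10 rows; each row shifts and turns the commanded pose from where the row before left it, along the tool's axes as they then stand; what a row does not reach is not made up. A row lasts 1/12 s, in which the tool goes at most 41.7 mm and 7.16 degrees, less where a joint would pass 70% of its speed; a pose out of reach is approached as far as the arm can. A call with a gripper value outside its range is refused whole. The fingers move at their own pace and stop on an object; the grip force is fixed at half the most. Time passes only in rows, so rows that do not move let the fingers close, or fill a call up. It gives the time, the measured TCP pose, the force and the opening at its end, in the units of the state.
- telemetry.sense(): the state, without advancing time (a new reading comes with each control period).
- eyes.get_image(name): name is "scene" or "side" or "wrist"; returns the picture (400x640x3 uint8, red, green, blue); there is no depth.
- eyes.get_calibration(name): a dict with "vertical_fov" (degrees; the focal length in pixels is half the picture's height over the tangent of half this angle, whatever the lens; pixels are square), "cx", "cy" (the principal point, pixels), "T" (4x4, takes a point from camera to world coordinates); the wrist camera has in their place "mount" (4x4, takes a point from camera to tool coordinates, whose origin is the TCP and whose axes are the flange's). Camera axes: x right, y down, z forward; pixel columns grow to the right and rows downward; lengths in m; the calibration is good to about 2 mm. A picture is of the moment at which its call begins: read the wrist's pose just before it. get_calibration takes no time and is no camera call.
- workorder.finish_job(): hands the job in, once; it reports no verdict.
The state is a dict: "time_s": time; "joint_pos": joint angles; "qd": joint speeds; "tau": joint torques, N m; "position": TCP position; "tcp_rot": TCP orientation; "force": force on the tool from outside, world axes, zero at the start; "torque": the same for the moment, N m; "grip_width": finger opening in m.
Only numpy, scipy, OpenCV 4.12 (cv2) and the standard library are available. Lean on these libraries where they do the work, as an engineer would, in place of code of your own. Each camera call takes 0.05 s, during which the arm holds its last target. There are 200 camera calls.

## Working session

There is one attempt and no reset: what is moved stays moved. The work goes in short steps, Python scripts to look and compute and a tool call to move; the robot and the scene stay as the last step left them, time stands still between calls to the robot, and variables do not carry over. Pictures are saved under pics/ and viewed, about 8 in all and at most 12, crops included, and the job is handed in when it is done.

Besides the shell and the picture viewer there is one more tool, called after "Emit:" as name(argument=value, ...) on one line, values as JSON. send_rows: Moves the arm, as the interface text tells. Its arguments: {"type":"object","properties":{"plan":{"type":"array"}},"required":["plan"]}

```bash
mkdir -p pics; ls
cat > h.py <<'E'
import numpy as np,cv2
from workcell import telemetry,eyes,workorder
def snap(n,f):
    im=eyes.get_image(n); cv2.imwrite(f'pics/{f}.png',im[:,:,::-1]); return im
def cal(n):
    c=eyes.get_calibration(n); f=200/np.tan(np.radians(c['vertical_fov'])/2)
    if 'T' in c: T=np.array(c['T'])
    else:
        s=telemetry.sense(); W=np.eye(4); W[:3,:3]=s['tcp_rot']; W[:3,3]=s['position']; T=W@np.array(c['mount'])
    return f,c['cx'],c['cy'],T
def ray(n,u,v,z,C=None):
    f,cx,cy,T=C or cal(n); d=T[:3,:3]@np.array([(u-cx)/f,(v-cy)/f,1]); o=T[:3,3]
    return o+d*(z-o[2])/d[2]
def proj(n,p,C=None):
    f,cx,cy,T=C or cal(n); q=T[:3,:3].T@(np.array(p)-T[:3,3]); return np.array([cx+f*q[0]/q[2],cy+f*q[1]/q[2]])
E
python3 - <<'E'
from h import *
a=snap('scene','s0');b=snap('side','d0')
for n in('scene','side'):
    print(cal(n)); print(eyes.get_calibration(n).keys())
print(telemetry.sense())
E
```

```text
pics
(np.float64(460.0368721025162), 317.9602098267444, 204.48465105314548, array([[ 0.15474422,  0.66293139, -0.73251362,  1.42585512],
       [ 0.98782252, -0.09169961,  0.12568951, -0.14914166],
       [ 0.01615231, -0.74304317, -0.66904854,  0.91051049],
       [ 0.        ,  0.        ,  0.        ,  1.        ]]))
dict_keys(['vertical_fov', 'cx', 'cy', 'T'])
(np.float64(367.26591474969), 313.47324498397006, 197.12690019740333, array([[-0.99979251,  0.01971168, -0.0051365 ,  0.49975312],
       [ 0.01838137,  0.76436918, -0.64451678,  0.66326378],
       [-0.00877833, -0.64447747, -0.76457291,  0.84834756],
       [ 0.        ,  0.        ,  0.        ,  1.        ]]))
dict_keys(['vertical_fov', 'cx', 'cy', 'T'])
{'time_s': 0.1, 'joint_pos': array([-1.27281692,  0.62920173,  0.0384083 ,  1.51828594, -0.02700532,
        0.99632373, -0.01999117]), 'qd': array([ 2.16888839e-04, -2.71328869e-03,  2.90358170e-04, -3.81562867e-03,
        4.07824797e-05,  3.57798556e-03,  5.64478688e-04]), 'tau': array([ 3.95639276e-03, -5.50784504e+01,  1.14761654e+00, -1.87117678e+01,
       -5.21882332e-02,  1.90857332e-02,  4.15366651e-05]), 'position': array([0.23100594, 0.60690492, 0.20467332]), 'tcp_rot': array([[-9.34571214e-01,  3.55775583e-01, -6.15863746e-04],
       [ 3.55776116e-01,  9.34569867e-01, -1.58707872e-03],
       [ 1.09238413e-05, -1.70234770e-03, -9.99998551e-01]]), 'force': array([-0.40565681, -0.2259883 , -0.2624801 ]), 'torque': array([0.05524445, 0.02979783, 0.03117062]), 'grip_width': 0.09406348692559324}
```

View pics/s0.png

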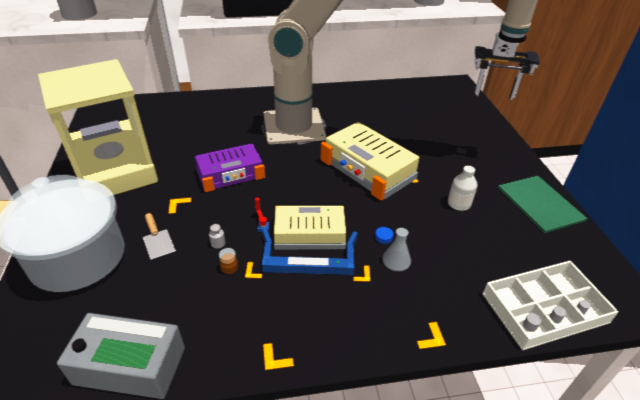

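View pics/d0.png

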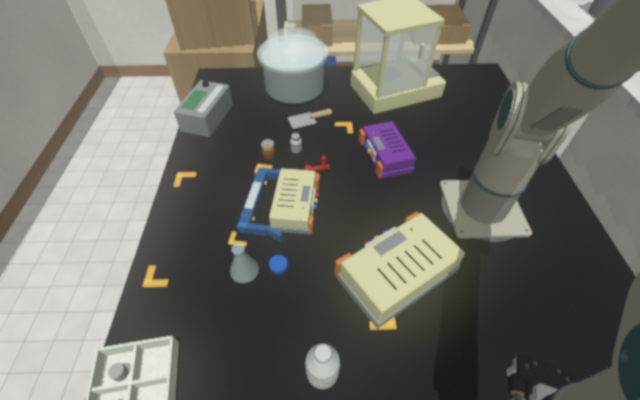

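Scene view: the candidates for the power unit are the purple unit (230,168), the large cream unit (370,160) and the small cream unit (310,225) at the mouth of the blue shoe. By the description it is the small cream one. Close crops to check and measure.

Run:
```python
import cv2,numpy as np
a=cv2.imread('pics/s0.png')[185:285,235:395]; b=cv2.imread('pics/d0.png')[145:250,230:345]
cv2.imwrite('pics/c1.png',cv2.resize(a,None,fx=5,fy=5,interpolation=cv2.INTER_CUBIC))
cv2.imwrite('pics/c2.png',cv2.resize(b,None,fx=5.5,fy=5.5,interpolation=cv2.INTER_CUBIC))
```

```text
(no output)
```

View pics/c1.png

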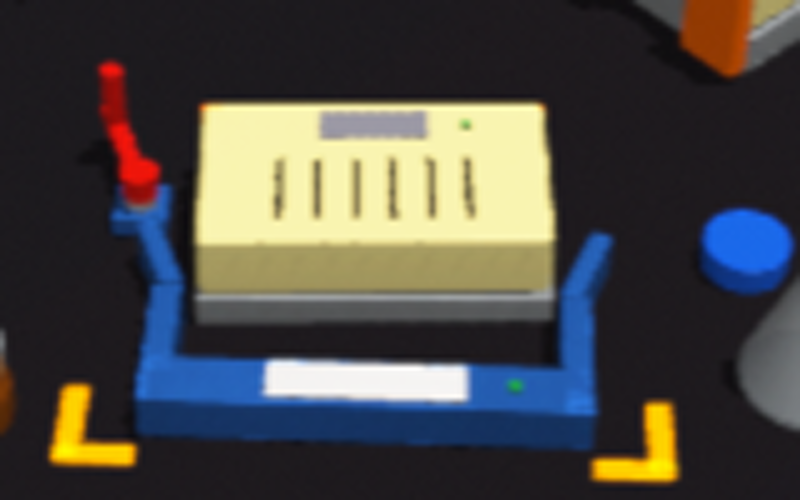

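View pics/c2.png

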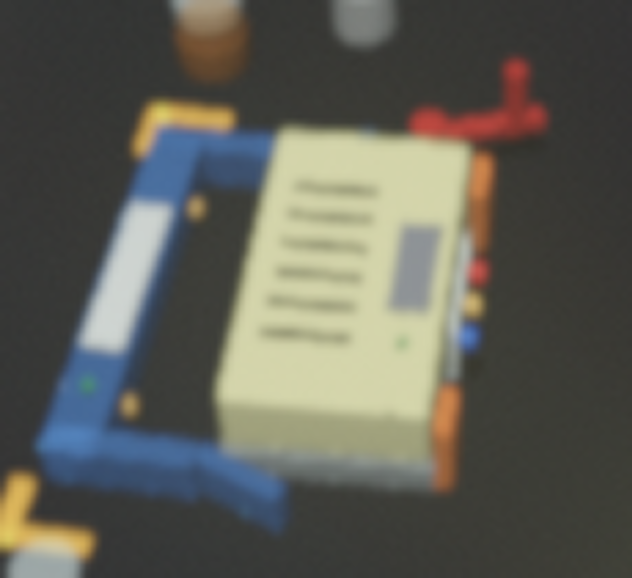

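Run:
```python
from h import *
A=lambda p:(235+p[0]/5,185+p[1]/5); B=lambda p:(230+p[0]/5.5,145+p[1]/5.5)
def show(n,t,ps,z):
    print(t); f={'scene':A,'side':B}[n]
    q=np.array([ray(n,*f(p),z) for p in ps])[:,:2]
    print(q.round(4).tolist(), 'mean',q.mean(0).round(4), 'edges',np.linalg.norm(np.roll(q,-1,0)-q,axis=1).round(4),'ang',[round(float(np.degrees(np.arctan2(*(b-a)[::-1]))),1) for a,b in zip(q,np.roll(q,-1,0))])
# order BR,BL,FL,FR
show('scene','unit top',[(203,104),(545,104),(554,243),(195,245)],.062)
show('side','unit top',[(470,145),(440,420),(217,400),(282,128)],.062)
show('scene','base front bottom',[(196,323),(553,321)],.0)
show('scene','bar top inner R, L ; outer L,R',[(175,358),(565,368),(597,413),(137,403)],.030)
show('scene','bar bottom outer R,L',[(137,433),(592,447)],0)
show('side','bar top outer R,L',[(160,130),(40,440)],.03)
show('side','bar inner',[(207,150),(105,435)],.03)
show('scene','post top',[(112,70),(112,70)],.07)
show('side','post top',[(516,70),(516,70)],.07)
for z in(.037,.045): show('scene','hinge top',[(140,168),(140,168)],z)
show('side','hinge top',[(427,120),(427,120)],.04)
show('scene','lip tips L',[(603,238),(603,238)],.03)
show('side','cheek l bend, lip tip',[(205,455),(283,490)],.03)
# wrist cam
c=eyes.get_calibration('wrist');print(c)
```

```text
unit top
[[0.4863, -0.1057], [0.512, 0.0804], [0.6176, 0.064], [0.5933, -0.1191]] mean [ 0.5523 -0.0201] edges [0.1879 0.1068 0.1848 0.1079] ang [82.1, -8.8, -97.6, 172.8]
unit top
[[0.4867, -0.0997], [0.5052, 0.0842], [0.6136, 0.0695], [0.589, -0.1154]] mean [ 0.5487 -0.0153] edges [0.1849 0.1094 0.1865 0.1035] ang [84.3, -7.8, -97.6, 171.3]
base front bottom
[[0.5903, -0.1213], [0.6156, 0.0675]] mean [ 0.603  -0.0269] edges [0.1905 0.1905] ang [82.4, -97.6]
bar top inner R, L ; outer L,R
[[0.6402, -0.1348], [0.6747, 0.06], [0.706, 0.0698], [0.6673, -0.1558]] mean [ 0.672  -0.0402] edges [0.1978 0.0328 0.2288 0.0342] ang [80.0, 17.4, -99.7, 142.2]
bar bottom outer R,L
[[0.6613, -0.1573], [0.703, 0.0699]] mean [ 0.6821 -0.0437] edges [0.231 0.231] ang [79.6, -100.4]
bar top outer R,L
[[0.662, -0.1473], [0.7052, 0.0681]] mean [ 0.6836 -0.0396] edges [0.2197 0.2197] ang [78.6, -101.4]
bar inner
[[0.6342, -0.1308], [0.673, 0.0658]] mean [ 0.6536 -0.0325] edges [0.2004 0.2004] ang [78.8, -101.2]
post top
[[0.4604, -0.1533], [0.4604, -0.1533]] mean [ 0.4604 -0.1533] edges [0. 0.] ang [0.0
[... 363 characters left out ...]
5101 -0.1413] edges [0. 0.] ang [0.0, 0.0]
lip tips L
[[0.5871, 0.0989], [0.5871, 0.0989]] mean [0.5871 0.0989] edges [0. 0.] ang [0.0, 0.0]
cheek l bend, lip tip
[[0.6222, 0.0793], [0.5827, 0.1012]] mean [0.6025 0.0902] edges [0.0451 0.0451] ang [151.0, -29.0]
{'vertical_fov': 62.047598053003846, 'cx': 317.5558997971018, 'cy': 198.76009562960692, 'mount': array([[ 1.32386513e-04, -9.69411520e-01, -2.45441005e-01,
         7.03738951e-02],
       [ 9.99999832e-01, -1.00619491e-05,  5.79123528e-04,
         1.48584094e-05],
       [-5.63878634e-04, -2.45441040e-01,  9.69411356e-01,
        -1.79071503e-01],
       [ 0.00000000e+00,  0.00000000e+00,  0.00000000e+00,
         1.00000000e+00]])}
```

Small cream unit confirmed: it has orange pads and sockets at the back, and lies in line with the shoe. Its size checks out (about 187 x 107 mm), with dock yaw about -10.3° and unit yaw about -7.6°. Next I check clearances and work out the first move.

```bash
cat >> h.py <<'E'
YD=np.radians(-10.3); OD=np.array([.601,-.026])
def w2d(p,o=None,y=None):
    o=OD if o is None else o; y=YD if y is None else y
    c,s=np.cos(y),np.sin(y); d=np.array(p)[:2]-o; return np.array([c*d[0]+s*d[1],-s*d[0]+c*d[1]])
def d2w(p):
    c,s=np.cos(YD),np.sin(YD); return OD+[c*p[0]-s*p[1],s*p[0]+c*p[1]]
def tool(p):  # world xyz target -> tool-axes shift
    s=telemetry.sense(); return np.array(s['tcp_rot']).T@(np.array(p)-s['position'])
E
python3 - <<'E'
from h import *
for n,u,v in[('big near corner base',380,194),('big left pad bottom',327,163),('big rear right base',413,190),('weight',217,246),('jar',228,271),('cap',385,241),('flask',398,266),('bottle',461,208),('spat',155,240)]:
    p=ray('scene',u,v,0); print(n,p[:2].round(3),w2d(p).round(3))
u=lambda a,b: np.array([.551,-.018])+np.array([[np.cos(-.133),-np.sin(-.133)],[np.sin(-.133),np.cos(-.133)]])@[a,b]
for s in(.08,-.08):
    p=u(-.064,s);print('pad face',p,w2d(p)); 
p=d2w([w2d(u(-.064,.08))[0]-.035,.08]);print('start',p,tool([*p,.2]),tool([*p,.02]))
E
```

```text
big near corner base [0.408 0.216] [-0.234  0.204]
big left pad bottom [0.232 0.083] [-0.383  0.041]
big rear right base [0.403 0.322] [-0.257  0.307]
weight [ 0.556 -0.271] [-0.   -0.25]
jar [ 0.647 -0.243] [ 0.084 -0.206]
cap [0.601 0.18 ] [-0.037  0.203]
flask [0.692 0.19 ] [0.051 0.229]
bottle [0.502 0.438] [-0.18   0.439]
spat [ 0.51  -0.437] [-0.016 -0.42 ]
pad face [0.49817387 0.06978041] [-0.11829484  0.07585137]
pad face [ 0.47695655 -0.08880655] [-0.11081454 -0.08397367]
start [0.46447968 0.08012026] [-0.40561528 -0.40924486  0.00536558] [-0.40561725 -0.40893843  0.18536532]
```

Emit:
send_rows(plan=[{"fingers": 0, "travel": [0, 0, 0], "yaw": -5.3}, {"fingers": 0, "travel": [0, 0, 0], "yaw": -5.2}, {"fingers": 0, "travel": [-0.02, -0.03, 0], "yaw": 0}, {"fingers": 0, "travel": [-0.02, -0.03, 0], "yaw": 0}, {"fingers": 0, "travel": [-0.02, -0.03, 0], "yaw": 0}, {"fingers": 0, "travel": [-0.02, -0.03, 0], "yaw": 0}, {"fingers": 0, "travel": [-0.02, -0.03, 0], "yaw": 0}, {"fingers": 0, "travel": [-0.02, -0.03, 0], "yaw": 0}, {"fingers": 0, "travel": [-0.02, -0.03, 0], "yaw": 0}, {"fingers": 0, "travel": [-0.02, -0.03, 0], "yaw": 0}])

```text
time_s: 0.93
position: [0.3458, 0.3408, 0.2053]
tcp_rot: [[-0.984, 0.179, -0.0], [0.179, 0.984, -0.0], [0.0, -0.0, -1.0]]
force: [0.9, -0.1, -0.7]
grip_width: 0.0308
```

Emit:
send_rows(plan=[{"fingers": 0, "travel": [-0.017, -0.025, 0], "yaw": 0}, {"fingers": 0, "travel": [-0.017, -0.025, 0], "yaw": 0}, {"fingers": 0, "travel": [-0.017, -0.025, 0], "yaw": 0}, {"fingers": 0, "travel": [-0.017, -0.025, 0], "yaw": 0}, {"fingers": 0, "travel": [-0.017, -0.025, 0], "yaw": 0}, {"fingers": 0, "travel": [-0.017, -0.025, 0], "yaw": 0}, {"fingers": 0, "travel": [-0.017, -0.025, 0], "yaw": 0}, {"fingers": 0, "travel": [-0.017, -0.025, 0], "yaw": 0}, {"fingers": 0, "travel": [-0.017, -0.025, 0], "yaw": 0}, {"fingers": 0, "travel": [0, 0, 0], "yaw": 0}])

```text
time_s: 1.77
position: [0.4577, 0.0875, 0.2054]
tcp_rot: [[-0.982, 0.188, 0.001], [0.188, 0.982, -0.003], [-0.002, -0.003, -1.0]]
force: [-0.0, -0.3, -0.1]
grip_width: 0.0008
```

Run:
```python
from h import *
s=telemetry.sense(); print(s['time_s'],s['position'],s['tcp_rot'],s['force'],s['grip_width'],s['joint_pos'])
p=d2w([-.155,.08]); print(tool([*p,.02]))
im=snap('wrist','w1'); cv2.imwrite('pics/w1.png',im[::-1,::-1,::-1])
```

```text
1.7667 [0.45774596 0.08746765 0.20540835] [[-0.98212063  0.18824809  0.00131299]
 [ 0.18824321  0.98211732 -0.00317274]
 [-0.00188678 -0.00286885 -0.9999941 ]] [-0.01030803 -0.28762863 -0.05846661] 0.0008425419676409833 [-0.28604418  0.3686902   0.04613375  2.01293894 -0.01920032  0.75990227
  1.15232513]
[-0.00594151 -0.00543286  0.18543624]
```

View pics/w1.png

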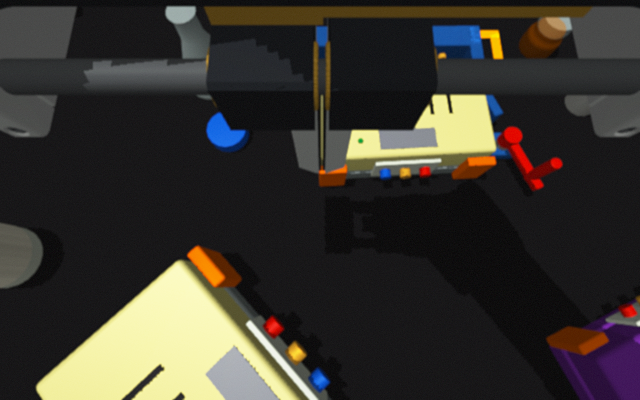

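Wrist view (turned by 180°): the finger tips are at about (322,150) above and behind the left pad (333,177). The right pad is at (474,168), the sockets sit between them, and the red arm and post are at (540,165). The way down is clear.

Emit:
send_rows(plan=[{"fingers": 0, "travel": [-0.001, -0.001, 0.03], "yaw": 0}, {"fingers": 0, "travel": [-0.001, -0.001, 0.03], "yaw": 0}, {"fingers": 0, "travel": [-0.001, -0.001, 0.03], "yaw": 0}, {"fingers": 0, "travel": [-0.001, -0.001, 0.03], "yaw": 0}, {"fingers": 0, "travel": [-0.001, -0.001, 0.03], "yaw": 0}, {"fingers": 0, "travel": [-0.001, 0, 0.03], "yaw": 0}, {"fingers": 0, "travel": [0, 0, 0], "yaw": 0}, {"fingers": 0, "travel": [-0.004, 0, 0], "yaw": 0}, {"fingers": 0, "travel": [-0.004, 0, 0], "yaw": 0}, {"fingers": 0, "travel": [0, 0, 0], "yaw": 0}])

```text
time_s: 2.65
position: [0.4712, 0.087, 0.0273]
tcp_rot: [[-0.984, 0.18, 0.005], [0.18, 0.984, 0.001], [-0.004, 0.002, -1.0]]
force: [1.0, -0.1, 0.6]
grip_width: 0.0005
```

```bash
cat > st.py <<'E'
from h import *
s=telemetry.sense(); p=s['position']; print(s['time_s'],'dock',w2d(p).round(4),'z',p[2].round(4),'F',w2d(np.array(s['force'][:2])+OD).round(2))
E
python3 st.py
python3 - <<'E'
from h import *
im=snap('wrist','w2'); cv2.imwrite('pics/w2.png',im[::-1,::-1,::-1])
E
```

```text
2.65 dock [-0.1479  0.088 ] z 0.0273 F [0.97 0.04]
```

View pics/w2.png

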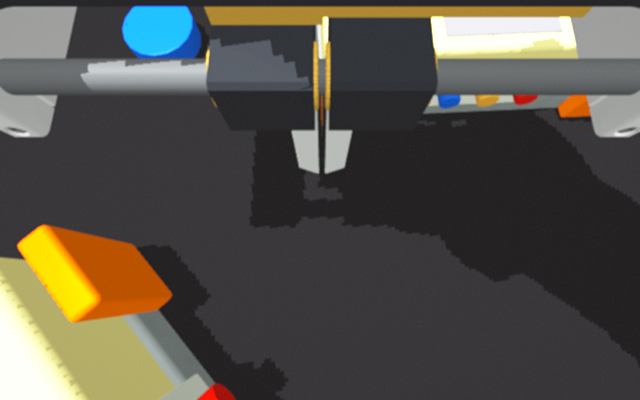

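Emit:
send_rows(plan=[{"fingers": 0, "travel": [-0.004, -0.005, 0.003], "yaw": 0}, {"fingers": 0, "travel": [-0.004, -0.005, 0.003], "yaw": 0}, {"fingers": 0, "travel": [-0.003, 0, 0], "yaw": 0}, {"fingers": 0, "travel": [-0.002, 0, 0], "yaw": 0}, {"fingers": 0, "travel": [-0.001, 0, 0], "yaw": 0}, {"fingers": 0, "travel": [-0.001, 0, 0], "yaw": 0}, {"fingers": 0, "travel": [-0.001, 0, 0], "yaw": 0}, {"fingers": 0, "travel": [-0.001, 0, 0], "yaw": 0}, {"fingers": 0, "travel": [-0.001, 0, 0], "yaw": 0}, {"fingers": 0, "travel": [-0.001, 0, 0], "yaw": 0}])

```text
time_s: 3.53
position: [0.4854, 0.0733, 0.0194]
tcp_rot: [[-0.984, 0.179, -0.0], [0.179, 0.984, 0.0], [0.0, 0.0, -1.0]]
force: [-0.9, -0.8, -0.7]
grip_width: 0.0005
```

```bash
python3 st.py
```

```text
3.5333 dock [-0.1315  0.077 ] z 0.0194 F [-0.78 -0.97]
```

Emit:
send_rows(plan=[{"fingers": 0, "travel": [-0.001, 0, 0], "yaw": 0}, {"fingers": 0, "travel": [-0.001, 0, 0], "yaw": 0}, {"fingers": 0, "travel": [-0.001, 0, 0], "yaw": 0}, {"fingers": 0, "travel": [-0.001, 0, 0], "yaw": 0}, {"fingers": 0, "travel": [-0.001, 0, 0], "yaw": 0}, {"fingers": 0, "travel": [-0.001, 0, 0], "yaw": 0}, {"fingers": 0, "travel": [-0.001, 0, 0], "yaw": 0}, {"fingers": 0, "travel": [-0.001, 0, 0], "yaw": 0}, {"fingers": 0, "travel": [-0.001, 0, 0], "yaw": 0}, {"fingers": 0, "travel": [-0.001, 0, 0], "yaw": 0}])

```text
time_s: 4.37
position: [0.4923, 0.0727, 0.0193]
tcp_rot: [[-0.984, 0.178, -0.005], [0.178, 0.984, 0.001], [0.005, -0.0, -1.0]]
force: [-5.7, 2.8, 3.9]
grip_width: 0.0003
```

```bash
python3 st.py
python3 - <<'E'
from h import *
a=snap('scene','s2')[185:285,235:395]; b=snap('side','d2')[145:250,230:345]
a=cv2.resize(a,(640,400),interpolation=cv2.INTER_CUBIC);cv2.imwrite('pics/c3.png',a[:,:,::-1])
o=cv2.imread('pics/s0.png').astype(int);n=cv2.imread('pics/s2.png').astype(int)
print(np.abs(o-n)[220:285,270:350].mean())
E
```

```text
4.3667 dock [-0.1246  0.0776] z 0.0193 F [-6.11  1.75]
3.4892307692307694
```

Contact on the left pad at about 6 N. Push it on by about 11 mm.

Emit:
send_rows(plan=[{"fingers": 0, "travel": [-0.0015, 0, 0], "yaw": 0}, {"fingers": 0, "travel": [-0.0015, 0, 0], "yaw": 0}, {"fingers": 0, "travel": [-0.0015, 0, 0], "yaw": 0}, {"fingers": 0, "travel": [-0.0015, 0, 0], "yaw": 0}, {"fingers": 0, "travel": [-0.0015, 0, 0], "yaw": 0}, {"fingers": 0, "travel": [-0.0015, 0, 0], "yaw": 0}, {"fingers": 0, "travel": [-0.0015, 0, 0], "yaw": 0}, {"fingers": 0, "travel": [-0.001, 0, 0], "yaw": 0}, {"fingers": 0, "travel": [0, 0, 0], "yaw": 0}, {"fingers": 0, "travel": [0, 0, 0], "yaw": 0}])

```text
time_s: 5.3
position: [0.5004, 0.0718, 0.019]
tcp_rot: [[-0.984, 0.177, -0.011], [0.177, 0.984, 0.002], [0.011, -0.0, -1.0]]
force: [-10.2, 7.5, 7.7]
grip_width: 0.0007
```

```bash
python3 st.py
python3 - <<'E'
from h import *
a=snap('scene','s3')[170:270,235:395]
cv2.imwrite('pics/c3.png',cv2.resize(a,(800,500),interpolation=cv2.INTER_CUBIC)[:,:,::-1])
E
```

```text
5.3 dock [-0.1164  0.0782] z 0.019 F [-11.39   5.52]
```

View pics/c3.png

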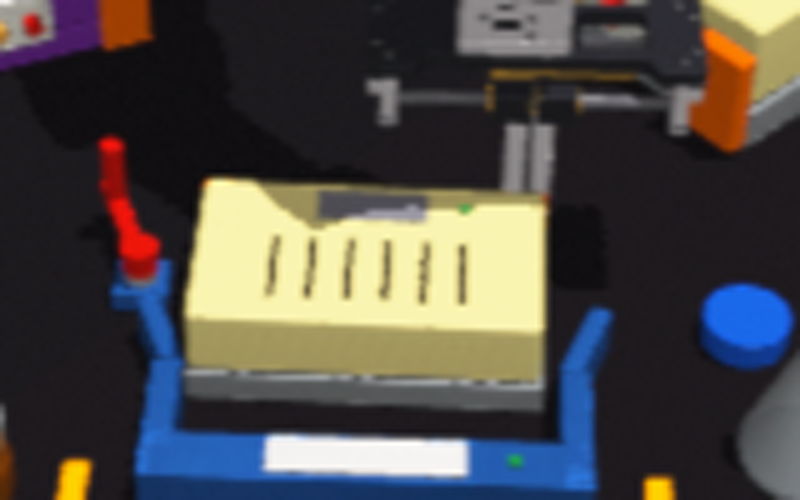

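The push worked: the unit has turned clockwise about its right side. I'll write a silhouette fit to track its pose without viewing pictures.

```bash
cat > fit.py <<'E'
from h import *
import sys
from scipy.optimize import minimize
def fit(im,n='scene',g=(.555,-.02,-10)):
    C=cal(n); hsv=cv2.cvtColor(im,cv2.COLOR_RGB2HSV)
    m=cv2.inRange(hsv,(22,40,70),(36,255,255)); 
    x,y=.110,.190
    c0=proj(n,[*g[:2],.04],C)
    roi=np.zeros_like(m); cv2.circle(roi,tuple(int(v) for v in c0),60 if n=='scene' else 50,255,-1)
    k,lab,st,_=cv2.connectedComponentsWithStats(m&roi); b=1+np.argmax(st[1:,4]); m=cv2.morphologyEx((lab==b).astype(np.uint8)*255,cv2.MORPH_CLOSE,np.ones((9,9)))
    M=cv2.resize(m,None,fx=4,fy=4,interpolation=cv2.INTER_LINEAR)>127
    def cost(p):
        c,s=np.cos(np.radians(p[2])),np.sin(np.radians(p[2]))
        P=[proj(n,[p[0]+c*a-s*d,p[1]+s*a+c*d,z],C) for a in(-.055,.055) for d in(-.095,.095) for z in(.02,.062)]
        h=cv2.convexHull(((np.array(P)+.5)*4-.5).astype(np.float32)*16)
        R=np.zeros(M.shape,np.uint8); cv2.fillPoly(R,[h.astype(np.int32)],1,shift=4)
        return float((R.astype(bool)^M).sum())
    best=min((minimize(cost,np.array(g)+[0,0,dy],method='Nelder-Mead',options=dict(initial_simplex=np.array(g)+[0,0,dy]+np.array([[0,0,0],[.01,0,0],[0,.01,0],[0,0,3]]),xatol=1e-4,fatol=1)) for dy in(-3,3)),key=lambda r:r.fun)
    p=best.x; d=w2d(p[:2]); yr=np.radians(p[2])-YD; R=lambda a,b:(d+[np.cos(yr)*a-np.sin(yr)*b,np.sin(yr)*a+np.cos(yr)*b]).round(4)
    print(n,'unit dock-frame xy',d.round(4),'yaw',round(float(np.degrees(yr)),2),'err',best.fun/M[M].size,'padL',R(-.064,.08),'padR',R(-.064,-.08),'frontLR',R(.055,.08),R(.055,-.08))
    return p
if __name__=='__main__':
    for f in sys.argv[1:]:
        n='side' if f[0]=='d' else 'scene'
        im=cv2.imread(f'pics/{f}.png')[:,:,::-1] if len(f)<4 else snap(n,f); fit(np.ascontiguousarray(im),n)
E
python3 fit.py s0 d0 s2 d2 s3
```

```text
scene unit dock-frame xy [-0.0558 -0.004 ] yaw 2.34 err 0.038424875170222424 padL [-0.123   0.0733] padR [-0.1165 -0.0865] frontLR [-0.0041  0.0782] [ 0.0024 -0.0817]
side unit dock-frame xy [-0.0471 -0.0067] yaw 3.59 err 0.06667218360366324 padL [-0.116   0.0692] padR [-0.106  -0.0905] frontLR [0.0028 0.0766] [ 0.0128 -0.0831]
scene unit dock-frame xy [-0.0543 -0.0048] yaw 1.43 err 0.05426374435951745 padL [-0.1203  0.0736] padR [-0.1163 -0.0864] frontLR [-0.0013  0.0766] [ 0.0027 -0.0834]
side unit dock-frame xy [-0.0316 -0.0096] yaw 11.4 err 0.503201536737634 padL [-0.1101  0.0562] padR [-0.0785 -0.1007] frontLR [0.0065 0.0797] [ 0.0381 -0.0772]
scene unit dock-frame xy [-0.0497 -0.0059] yaw -1.27 err 0.06423563059322816 padL [-0.1119  0.0755] padR [-0.1155 -0.0844] frontLR [0.0071 0.0729] [ 0.0035 -0.0871]
```

Emit:
send_rows(plan=[{"fingers": 0, "travel": [0.028, 0, 0], "yaw": 0}, {"fingers": 0, "travel": [0, -0.04, 0], "yaw": 0}, {"fingers": 0, "travel": [0, -0.04, 0], "yaw": 0}, {"fingers": 0, "travel": [0, -0.04, 0], "yaw": 0}, {"fingers": 0, "travel": [0, -0.04, 0], "yaw": 0}, {"fingers": 0, "travel": [-0.012, 0, 0], "yaw": 0}, {"fingers": 0, "travel": [-0.002, 0, 0], "yaw": 0}, {"fingers": 0, "travel": [-0.002, 0, 0], "yaw": 0}, {"fingers": 0, "travel": [-0.002, 0, 0], "yaw": 0}, {"fingers": 0, "travel": [-0.002, 0, 0], "yaw": 0}])

```text
time_s: 6.18
position: [0.4691, -0.0849, 0.0193]
tcp_rot: [[-0.984, 0.177, -0.002], [0.177, 0.984, 0.001], [0.002, 0.0, -1.0]]
force: [-3.8, 1.4, 2.4]
grip_width: 0.0002
```

```bash
python3 st.py
```

```text
6.1833 dock [-0.1193 -0.0815] z 0.0193 F [-4.02  0.66]
```

Emit:
send_rows(plan=[{"fingers": 0, "travel": [-0.002, 0, 0], "yaw": 0}, {"fingers": 0, "travel": [-0.002, 0, 0], "yaw": 0}, {"fingers": 0, "travel": [-0.002, 0, 0], "yaw": 0}, {"fingers": 0, "travel": [-0.002, 0, 0], "yaw": 0}, {"fingers": 0, "travel": [-0.002, 0, 0], "yaw": 0}, {"fingers": 0, "travel": [-0.002, 0, 0], "yaw": 0}, {"fingers": 0, "travel": [-0.002, 0, 0], "yaw": 0}, {"fingers": 0, "travel": [-0.002, 0, 0], "yaw": 0}, {"fingers": 0, "travel": [0, 0, 0], "yaw": 0}, {"fingers": 0, "travel": [0, 0, 0], "yaw": 0}])

```text
time_s: 7.02
position: [0.4818, -0.0895, 0.0189]
tcp_rot: [[-0.984, 0.179, -0.007], [0.179, 0.984, -0.001], [0.007, -0.002, -1.0]]
force: [-6.2, -2.9, 2.6]
grip_width: 0.0004
```

```bash
python3 st.py; python3 fit.py s4new
```

```text
7.0167 dock [-0.1059 -0.0837] z 0.0189 F [-5.57 -3.91]
scene unit dock-frame xy [-0.0427 -0.0036] yaw 4.04 err 0.04884515143345017 padL [-0.1122  0.0716] padR [-0.1009 -0.088 ] frontLR [0.0065 0.08  ] [ 0.0178 -0.0796]
```

Emit:
send_rows(plan=[{"fingers": 0, "travel": [0.036, 0, 0], "yaw": 0}, {"fingers": 0, "travel": [0, 0.04, 0], "yaw": 0}, {"fingers": 0, "travel": [0, 0.04, 0], "yaw": 0}, {"fingers": 0, "travel": [0, 0.04, 0], "yaw": 0}, {"fingers": 0, "travel": [0, 0.038, 0], "yaw": 0}, {"fingers": 0, "travel": [-0.01, 0, 0], "yaw": 0}, {"fingers": 0, "travel": [-0.002, 0, 0], "yaw": 0}, {"fingers": 0, "travel": [-0.002, 0, 0], "yaw": 0}, {"fingers": 0, "travel": [-0.002, 0, 0], "yaw": 0}, {"fingers": 0, "travel": [-0.002, 0, 0], "yaw": 0}])

```text
time_s: 7.9
position: [0.4959, 0.0676, 0.0194]
tcp_rot: [[-0.983, 0.182, -0.001], [0.182, 0.983, -0.001], [0.001, -0.001, -1.0]]
force: [0.2, -0.9, 0.2]
grip_width: 0.0008
```

Emit:
send_rows(plan=[{"fingers": 0, "travel": [-0.0025, 0, 0], "yaw": 0}, {"fingers": 0, "travel": [-0.0025, 0, 0], "yaw": 0}, {"fingers": 0, "travel": [-0.0025, 0, 0], "yaw": 0}, {"fingers": 0, "travel": [-0.0025, 0, 0], "yaw": 0}, {"fingers": 0, "travel": [-0.0025, 0, 0], "yaw": 0}, {"fingers": 0, "travel": [-0.0025, 0, 0], "yaw": 0}, {"fingers": 0, "travel": [-0.0025, 0, 0], "yaw": 0}, {"fingers": 0, "travel": [-0.0025, 0, 0], "yaw": 0}, {"fingers": 0, "travel": [-0.0025, 0, 0], "yaw": 0}, {"fingers": 0, "travel": [-0.0025, 0, 0], "yaw": 0}])

```text
time_s: 8.73
position: [0.5149, 0.0667, 0.0189]
tcp_rot: [[-0.984, 0.178, -0.011], [0.178, 0.984, 0.002], [0.012, -0.0, -1.0]]
force: [-13.2, 7.7, 7.8]
grip_width: 0.0006
```

```bash
python3 st.py; python3 fit.py s5new
```

```text
8.7333 dock [-0.1013  0.0758] z 0.0189 F [-14.34   5.21]
scene unit dock-frame xy [-0.0356 -0.0063] yaw -1.23 err 0.06526458616010855 padL [-0.0979  0.075 ] padR [-0.1013 -0.0849] frontLR [0.0211 0.0724] [ 0.0177 -0.0875]
```

Emit:
send_rows(plan=[{"fingers": 0, "travel": [0.034, 0, 0], "yaw": 0}, {"fingers": 0, "travel": [0, -0.04, 0], "yaw": 0}, {"fingers": 0, "travel": [0, -0.04, 0], "yaw": 0}, {"fingers": 0, "travel": [0, -0.04, 0], "yaw": 0}, {"fingers": 0, "travel": [0, -0.038, 0], "yaw": 0}, {"fingers": 0, "travel": [-0.01, 0, 0], "yaw": 0}, {"fingers": 0, "travel": [-0.0025, 0, 0], "yaw": 0}, {"fingers": 0, "travel": [-0.0025, 0, 0], "yaw": 0}, {"fingers": 0, "travel": [-0.0025, 0, 0], "yaw": 0}, {"fingers": 0, "travel": [-0.0025, 0, 0], "yaw": 0}])

```text
time_s: 9.62
position: [0.4792, -0.0865, 0.0194]
tcp_rot: [[-0.984, 0.177, -0.0], [0.177, 0.984, 0.001], [0.0, 0.001, -1.0]]
force: [-0.8, 1.3, 0.2]
grip_width: 0.0006
```

Emit:
send_rows(plan=[{"fingers": 0, "travel": [-0.0025, -0.0003, 0], "yaw": 0}, {"fingers": 0, "travel": [-0.0025, -0.0003, 0], "yaw": 0}, {"fingers": 0, "travel": [-0.0025, -0.0003, 0], "yaw": 0}, {"fingers": 0, "travel": [-0.0025, -0.0003, 0], "yaw": 0}, {"fingers": 0, "travel": [-0.0025, -0.0003, 0], "yaw": 0}, {"fingers": 0, "travel": [-0.0025, -0.0003, 0], "yaw": 0}, {"fingers": 0, "travel": [-0.0025, -0.0003, 0], "yaw": 0}, {"fingers": 0, "travel": [-0.0025, -0.0003, 0], "yaw": 0}, {"fingers": 0, "travel": [-0.0025, -0.0003, 0], "yaw": 0}, {"fingers": 0, "travel": [0, 0, 0], "yaw": 0}])

```text
time_s: 10.45
position: [0.4966, -0.0959, 0.019]
tcp_rot: [[-0.984, 0.18, -0.008], [0.18, 0.984, -0.001], [0.007, -0.002, -1.0]]
force: [-7.0, -1.3, 3.1]
grip_width: 0.0004
```

```bash
python3 st.py; python3 fit.py s6new
python3 - <<'E'
import cv2
a=cv2.imread('pics/s6new.png')[180:280,235:395];cv2.imwrite('pics/c6.png',cv2.resize(a,(800,500),interpolation=cv2.INTER_CUBIC))
E
```

```text
10.45 dock [-0.0903 -0.0874] z 0.019 F [-6.65 -2.55]
scene unit dock-frame xy [-0.0274 -0.005 ] yaw 3.68 err 0.055663803028961116 padL [-0.0964  0.0707] padR [-0.0861 -0.0889] frontLR [0.0224 0.0784] [ 0.0326 -0.0813]
```

View pics/c6.png

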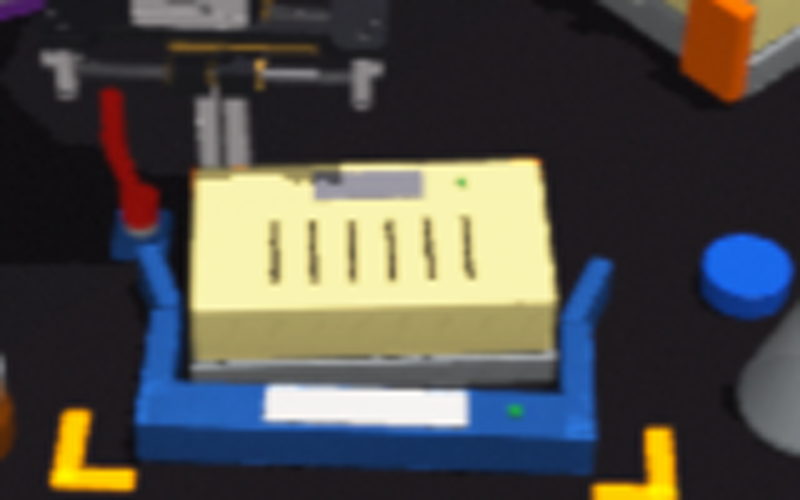

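Scene crop: the unit is inside the cheeks, about 4° CCW, with the right pad pushed ahead and no jam visible. The front edge is at (190-556,380). Next, the left pad.

Emit:
send_rows(plan=[{"fingers": 0, "travel": [0.034, 0, 0], "yaw": 0}, {"fingers": 0, "travel": [0, 0.04, 0], "yaw": 0}, {"fingers": 0, "travel": [0, 0.04, 0], "yaw": 0}, {"fingers": 0, "travel": [0, 0.04, 0], "yaw": 0}, {"fingers": 0, "travel": [0, 0.038, 0], "yaw": 0}, {"fingers": 0, "travel": [-0.01, 0, 0], "yaw": 0}, {"fingers": 0, "travel": [-0.002, 0, 0], "yaw": 0}, {"fingers": 0, "travel": [-0.002, 0, 0], "yaw": 0}, {"fingers": 0, "travel": [-0.002, 0, 0], "yaw": 0}, {"fingers": 0, "travel": [-0.002, 0, 0], "yaw": 0}])

```text
time_s: 11.33
position: [0.5128, 0.0614, 0.0194]
tcp_rot: [[-0.983, 0.182, -0.001], [0.182, 0.983, -0.001], [0.0, -0.001, -1.0]]
force: [-0.5, -0.1, 0.6]
grip_width: 0.0003
```

Emit:
send_rows(plan=[{"fingers": 0, "travel": [-0.0025, 0.0005, 0], "yaw": 0}, {"fingers": 0, "travel": [-0.0025, 0.0005, 0], "yaw": 0}, {"fingers": 0, "travel": [-0.0025, 0.0005, 0], "yaw": 0}, {"fingers": 0, "travel": [-0.0025, 0.0005, 0], "yaw": 0}, {"fingers": 0, "travel": [-0.0025, 0.0005, 0], "yaw": 0}, {"fingers": 0, "travel": [-0.0025, 0.0005, 0], "yaw": 0}, {"fingers": 0, "travel": [-0.0025, 0.0005, 0], "yaw": 0}, {"fingers": 0, "travel": [-0.0025, 0.0005, 0], "yaw": 0}, {"fingers": 0, "travel": [-0.002, 0.0005, 0], "yaw": 0}, {"fingers": 0, "travel": [0, 0, 0], "yaw": 0}])

```text
time_s: 12.17
position: [0.5306, 0.0647, 0.0191]
tcp_rot: [[-0.984, 0.18, -0.009], [0.18, 0.984, 0.001], [0.01, -0.001, -1.0]]
force: [-8.5, 3.1, 7.6]
grip_width: 0.0005
```

```bash
python3 st.py; python3 fit.py s7new
```

```text
12.1667 dock [-0.0855  0.0767] z 0.0191 F [-8.95  1.56]
scene unit dock-frame xy [-0.02  -0.006] yaw -0.94 err 0.06895787139689578 padL [-0.0827  0.0751] padR [-0.0853 -0.0849] frontLR [0.0363 0.0731] [ 0.0337 -0.0869]
```

Emit:
send_rows(plan=[{"fingers": 0, "travel": [0.03, 0, 0], "yaw": 0}, {"fingers": 0, "travel": [0, -0.041, 0], "yaw": 0}, {"fingers": 0, "travel": [0, -0.041, 0], "yaw": 0}, {"fingers": 0, "travel": [0, -0.04, 0], "yaw": 0}, {"fingers": 0, "travel": [0, -0.04, 0], "yaw": 0}, {"fingers": 0, "travel": [-0.01, 0, 0], "yaw": 0}, {"fingers": 0, "travel": [-0.002, 0, 0], "yaw": 0}, {"fingers": 0, "travel": [-0.002, 0, 0], "yaw": 0}, {"fingers": 0, "travel": [-0.002, 0, 0], "yaw": 0}, {"fingers": 0, "travel": [-0.002, 0, 0], "yaw": 0}])

```text
time_s: 13.05
position: [0.4949, -0.0917, 0.0194]
tcp_rot: [[-0.984, 0.177, -0.0], [0.177, 0.984, 0.001], [0.0, 0.001, -1.0]]
force: [0.4, 1.4, 0.3]
grip_width: 0.0006
```

Emit:
send_rows(plan=[{"fingers": 0, "travel": [-0.0024, -0.0003, 0], "yaw": 0}, {"fingers": 0, "travel": [-0.0024, -0.0003, 0], "yaw": 0}, {"fingers": 0, "travel": [-0.0024, -0.0003, 0], "yaw": 0}, {"fingers": 0, "travel": [-0.0024, -0.0003, 0], "yaw": 0}, {"fingers": 0, "travel": [-0.0024, -0.0003, 0], "yaw": 0}, {"fingers": 0, "travel": [-0.0024, -0.0003, 0], "yaw": 0}, {"fingers": 0, "travel": [-0.0024, -0.0003, 0], "yaw": 0}, {"fingers": 0, "travel": [-0.0024, -0.0003, 0], "yaw": 0}, {"fingers": 0, "travel": [-0.0024, -0.0003, 0], "yaw": 0}, {"fingers": 0, "travel": [0, 0, 0], "yaw": 0}])

```text
time_s: 13.88
position: [0.5101, -0.1002, 0.0189]
tcp_rot: [[-0.984, 0.179, -0.01], [0.179, 0.984, -0.0], [0.01, -0.002, -1.0]]
force: [-9.6, -0.7, 6.6]
grip_width: 0.0007
```

```bash
python3 st.py; python3 fit.py s8new
```

```text
13.8833 dock [-0.0762 -0.0893] z 0.0189 F [-9.34 -2.36]
scene unit dock-frame xy [-0.0138 -0.0041] yaw 2.47 err 0.06065680730752501 padL [-0.0812  0.073 ] padR [-0.0743 -0.0868] frontLR [0.0377 0.0782] [ 0.0446 -0.0817]
```

Emit:
send_rows(plan=[{"fingers": 0, "travel": [0.032, 0, 0], "yaw": 0}, {"fingers": 0, "travel": [0, 0.04, 0], "yaw": 0}, {"fingers": 0, "travel": [0, 0.04, 0], "yaw": 0}, {"fingers": 0, "travel": [0, 0.04, 0], "yaw": 0}, {"fingers": 0, "travel": [0, 0.04, 0], "yaw": 0}, {"fingers": 0, "travel": [-0.008, 0, 0], "yaw": 0}, {"fingers": 0, "travel": [-0.002, 0, 0], "yaw": 0}, {"fingers": 0, "travel": [-0.002, 0, 0], "yaw": 0}, {"fingers": 0, "travel": [-0.002, 0, 0], "yaw": 0}, {"fingers": 0, "travel": [-0.002, 0, 0], "yaw": 0}])

```text
time_s: 14.77
position: [0.528, 0.0583, 0.0194]
tcp_rot: [[-0.983, 0.182, -0.001], [0.182, 0.983, -0.001], [0.001, -0.001, -1.0]]
force: [-2.5, 0.5, 1.0]
grip_width: 0.0001
```

Emit:
send_rows(plan=[{"fingers": 0, "travel": [-0.0024, 0.0004, 0], "yaw": 0}, {"fingers": 0, "travel": [-0.0024, 0.0004, 0], "yaw": 0}, {"fingers": 0, "travel": [-0.0024, 0.0004, 0], "yaw": 0}, {"fingers": 0, "travel": [-0.0024, 0.0004, 0], "yaw": 0}, {"fingers": 0, "travel": [-0.0024, 0.0004, 0], "yaw": 0}, {"fingers": 0, "travel": [-0.0024, 0.0004, 0], "yaw": 0}, {"fingers": 0, "travel": [-0.0024, 0.0004, 0], "yaw": 0}, {"fingers": 0, "travel": [-0.0024, 0.0004, 0], "yaw": 0}, {"fingers": 0, "travel": [-0.0024, 0.0004, 0], "yaw": 0}, {"fingers": 0, "travel": [0, 0, 0], "yaw": 0}])

```text
time_s: 15.6
position: [0.5438, 0.0611, 0.0189]
tcp_rot: [[-0.984, 0.18, -0.012], [0.18, 0.984, 0.001], [0.012, -0.001, -1.0]]
force: [-10.1, 5.0, 8.5]
grip_width: 0.0003
```

```bash
python3 st.py; python3 fit.py s9new
```

```text
15.6 dock [-0.0719  0.0755] z 0.0189 F [-10.82   3.07]
scene unit dock-frame xy [-0.0086 -0.0054] yaw -1.18 err 0.07736786562307625 padL [-0.0709  0.0759] padR [-0.0742 -0.0841] frontLR [0.048  0.0734] [ 0.0447 -0.0866]
```

Emit:
send_rows(plan=[{"fingers": 0, "travel": [0.03, 0, 0], "yaw": 0}, {"fingers": 0, "travel": [0, -0.041, 0], "yaw": 0}, {"fingers": 0, "travel": [0, -0.04, 0], "yaw": 0}, {"fingers": 0, "travel": [0, -0.04, 0], "yaw": 0}, {"fingers": 0, "travel": [0, -0.04, 0], "yaw": 0}, {"fingers": 0, "travel": [-0.008, 0, 0], "yaw": 0}, {"fingers": 0, "travel": [-0.002, 0, 0], "yaw": 0}, {"fingers": 0, "travel": [-0.002, 0, 0], "yaw": 0}, {"fingers": 0, "travel": [-0.002, 0, 0], "yaw": 0}, {"fingers": 0, "travel": [-0.002, 0, 0], "yaw": 0}])

```text
time_s: 16.48
position: [0.508, -0.0941, 0.0194]
tcp_rot: [[-0.984, 0.177, 0.0], [0.177, 0.984, 0.001], [0.0, 0.001, -1.0]]
force: [0.6, -0.4, -0.2]
grip_width: 0.0004
```

Emit:
send_rows(plan=[{"fingers": 0, "travel": [-0.0016, -0.0002, 0], "yaw": 0}, {"fingers": 0, "travel": [-0.0016, -0.0002, 0], "yaw": 0}, {"fingers": 0, "travel": [-0.0016, -0.0002, 0], "yaw": 0}, {"fingers": 0, "travel": [-0.0016, -0.0002, 0], "yaw": 0}, {"fingers": 0, "travel": [-0.0016, -0.0002, 0], "yaw": 0}, {"fingers": 0, "travel": [-0.0016, -0.0002, 0], "yaw": 0}, {"fingers": 0, "travel": [-0.0016, -0.0002, 0], "yaw": 0}, {"fingers": 0, "travel": [-0.0016, -0.0002, 0], "yaw": 0}, {"fingers": 0, "travel": [-0.0016, -0.0002, 0], "yaw": 0}, {"fingers": 0, "travel": [0, 0, 0], "yaw": 0}])

```text
time_s: 17.32
position: [0.5149, -0.1, 0.0188]
tcp_rot: [[-0.984, 0.179, -0.012], [0.179, 0.984, 0.001], [0.012, -0.002, -1.0]]
force: [-11.1, 1.2, 8.2]
grip_width: 0.0005
```

```bash
python3 st.py; python3 fit.py s10new
```

```text
17.3167 dock [-0.0714 -0.0881] z 0.0188 F [-11.18  -0.81]
scene unit dock-frame xy [-0.0077 -0.0056] yaw -0.56 err 0.07916922806709406 padL [-0.071  0.075] padR [-0.0725 -0.085 ] frontLR [0.048  0.0738] [ 0.0465 -0.0862]
```

Emit:
send_rows(plan=[{"fingers": 0, "travel": [-0.001, 0, 0], "yaw": 0}, {"fingers": 0, "travel": [-0.001, 0, 0], "yaw": 0}, {"fingers": 0, "travel": [-0.001, 0, 0], "yaw": 0}, {"fingers": 0, "travel": [-0.001, 0, 0], "yaw": 0}, {"fingers": 0, "travel": [0, 0, 0], "yaw": 0}, {"fingers": 0, "travel": [0, 0, 0], "yaw": 0}, {"fingers": 0, "travel": [0, 0, 0], "yaw": 0}, {"fingers": 0, "travel": [0, 0, 0], "yaw": 0}, {"fingers": 0, "travel": [0, 0, 0], "yaw": 0}, {"fingers": 0, "travel": [0, 0, 0], "yaw": 0}])

```text
time_s: 18.2
position: [0.5148, -0.0999, 0.0186]
tcp_rot: [[-0.984, 0.179, -0.02], [0.179, 0.984, 0.001], [0.019, -0.002, -1.0]]
force: [-16.3, 2.6, 14.0]
grip_width: 0.0005
```

```bash
python3 st.py
python3 - <<'E'
from h import *
a=snap('scene','s11')[195:275,245:373]; b=snap('side','d11')[155:245,235:325]
a=cv2.resize(a,(800,500),interpolation=cv2.INTER_CUBIC)
cv2.imwrite('pics/c11.png',a[:,:,::-1])
E
```

```text
18.2 dock [-0.0715 -0.0882] z 0.0186 F [-16.46  -0.38]
```

View pics/c11.png

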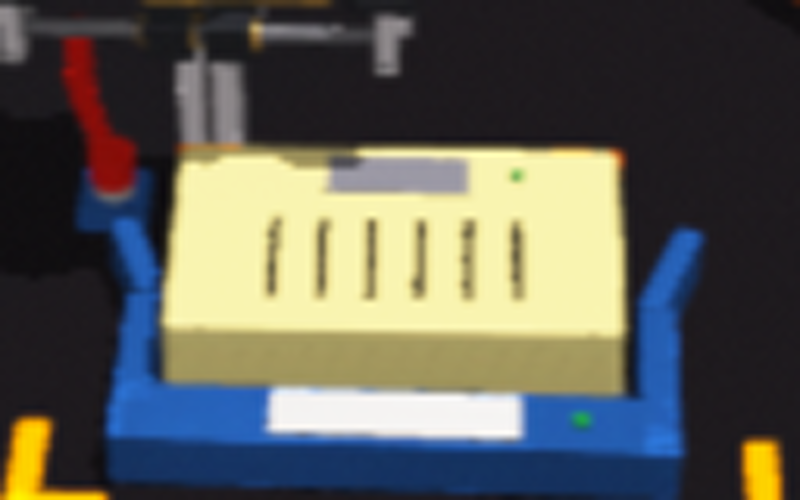

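The right pad now stalls at -71.5 mm with rising force, so that corner is on the stop bar (the bar hides the base in the crop). The unit looks square. Now the left side.

Emit:
send_rows(plan=[{"fingers": 0, "travel": [0.035, 0, 0], "yaw": 0}, {"fingers": 0, "travel": [0, 0.04, 0], "yaw": 0}, {"fingers": 0, "travel": [0, 0.04, 0], "yaw": 0}, {"fingers": 0, "travel": [0, 0.04, 0], "yaw": 0}, {"fingers": 0, "travel": [0, 0.04, 0], "yaw": 0}, {"fingers": 0, "travel": [-0.01, 0, 0], "yaw": 0}, {"fingers": 0, "travel": [-0.0025, 0, 0], "yaw": 0}, {"fingers": 0, "travel": [-0.0025, 0, 0], "yaw": 0}, {"fingers": 0, "travel": [-0.002, 0, 0], "yaw": 0}, {"fingers": 0, "travel": [-0.002, 0, 0], "yaw": 0}])

```text
time_s: 19.13
position: [0.5382, 0.0572, 0.0194]
tcp_rot: [[-0.983, 0.182, -0.001], [0.182, 0.983, -0.001], [0.0, -0.001, -1.0]]
force: [0.4, -0.1, 0.4]
grip_width: 0.0007
```

```bash
python3 st.py
```

```text
19.1333 dock [-0.0767  0.0706] z 0.0194 F [ 0.41 -0.01]
```

Emit:
send_rows(plan=[{"fingers": 0, "travel": [-0.001, 0, 0], "yaw": 0}, {"fingers": 0, "travel": [-0.001, 0, 0], "yaw": 0}, {"fingers": 0, "travel": [-0.001, 0, 0], "yaw": 0}, {"fingers": 0, "travel": [-0.001, 0, 0], "yaw": 0}, {"fingers": 0, "travel": [-0.001, 0, 0], "yaw": 0}, {"fingers": 0, "travel": [-0.001, 0, 0], "yaw": 0}, {"fingers": 0, "travel": [-0.001, 0, 0], "yaw": 0}, {"fingers": 0, "travel": [-0.001, 0, 0], "yaw": 0}, {"fingers": 0, "travel": [-0.001, 0, 0], "yaw": 0}, {"fingers": 0, "travel": [0, 0, 0], "yaw": 0}])

```text
time_s: 19.97
position: [0.5429, 0.0587, 0.0191]
tcp_rot: [[-0.984, 0.178, -0.008], [0.178, 0.984, 0.0], [0.008, -0.001, -1.0]]
force: [-8.8, 2.0, 7.0]
grip_width: 0.0005
```

```bash
python3 st.py
```

```text
19.9667 dock [-0.0723  0.0729] z 0.0191 F [-9.03  0.4 ]
```

Emit:
send_rows(plan=[{"fingers": 0, "travel": [-0.001, 0, 0], "yaw": 0}, {"fingers": 0, "travel": [-0.001, 0, 0], "yaw": 0}, {"fingers": 0, "travel": [-0.001, 0, 0], "yaw": 0}, {"fingers": 0, "travel": [0, 0, 0], "yaw": 0}, {"fingers": 0, "travel": [0, 0, 0], "yaw": 0}, {"fingers": 0, "travel": [0, 0, 0], "yaw": 0}, {"fingers": 0, "travel": [0, 0, 0], "yaw": 0}, {"fingers": 0, "travel": [0, 0, 0], "yaw": 0}, {"fingers": 0, "travel": [0, 0, 0], "yaw": 0}, {"fingers": 0, "travel": [0, 0, 0], "yaw": 0}])

```text
time_s: 20.8
position: [0.5441, 0.059, 0.019]
tcp_rot: [[-0.984, 0.178, -0.011], [0.178, 0.984, 0.001], [0.011, -0.001, -1.0]]
force: [-11.2, 4.9, 8.4]
grip_width: 0.0005
```

```bash
python3 st.py; python3 fit.py s12new
```

```text
20.8 dock [-0.0711  0.0735] z 0.019 F [-11.9    2.78]
scene unit dock-frame xy [-0.0075 -0.0058] yaw 0.19 err 0.09769986601161233 padL [-0.0717  0.074 ] padR [-0.0712 -0.086 ] frontLR [0.0473 0.0744] [ 0.0478 -0.0856]
```

Emit:
send_rows(plan=[{"fingers": 0, "travel": [-0.001, 0, 0], "yaw": 0}, {"fingers": 0, "travel": [-0.001, 0, 0], "yaw": 0}, {"fingers": 0, "travel": [-0.001, 0, 0], "yaw": 0}, {"fingers": 0, "travel": [0, 0, 0], "yaw": 0}, {"fingers": 0, "travel": [0, 0, 0], "yaw": 0}, {"fingers": 0, "travel": [0, 0, 0], "yaw": 0}, {"fingers": 0, "travel": [0, 0, 0], "yaw": 0}, {"fingers": 0, "travel": [0, 0, 0], "yaw": 0}, {"fingers": 0, "travel": [0, 0, 0], "yaw": 0}, {"fingers": 0, "travel": [0, 0, 0], "yaw": 0}])

```text
time_s: 21.68
position: [0.544, 0.0589, 0.0188]
tcp_rot: [[-0.984, 0.177, -0.017], [0.177, 0.984, 0.001], [0.017, -0.002, -1.0]]
force: [-14.9, 5.9, 12.5]
grip_width: 0.0005
```

```bash
python3 st.py; python3 fit.py s13new
```

```text
21.6833 dock [-0.0712  0.0734] z 0.0188 F [-15.76   3.14]
scene unit dock-frame xy [-0.0074 -0.006 ] yaw 0.58 err 0.09692829716939012 padL [-0.0722  0.0733] padR [-0.0706 -0.0867] frontLR [0.0468 0.0745] [ 0.0484 -0.0855]
```

Left pad stalls at -71.2 mm too. A gentle recheck of the right pad.

Emit:
send_rows(plan=[{"fingers": 0, "travel": [0.034, 0, 0], "yaw": 0}, {"fingers": 0, "travel": [0, -0.04, 0], "yaw": 0}, {"fingers": 0, "travel": [0, -0.04, 0], "yaw": 0}, {"fingers": 0, "travel": [0, -0.04, 0], "yaw": 0}, {"fingers": 0, "travel": [0, -0.04, 0], "yaw": 0}, {"fingers": 0, "travel": [-0.01, 0, 0], "yaw": 0}, {"fingers": 0, "travel": [-0.0025, 0, 0], "yaw": 0}, {"fingers": 0, "travel": [-0.0025, 0, 0], "yaw": 0}, {"fingers": 0, "travel": [-0.0025, 0, 0], "yaw": 0}, {"fingers": 0, "travel": [-0.0025, 0, 0], "yaw": 0}])

```text
time_s: 22.57
position: [0.5112, -0.0963, 0.0194]
tcp_rot: [[-0.984, 0.177, 0.0], [0.177, 0.984, 0.001], [0.0, 0.001, -1.0]]
force: [-0.2, -0.6, 0.2]
grip_width: 0.0002
```

```bash
python3 st.py
```

```text
22.5667 dock [-0.0758 -0.0852] z 0.0194 F [-0.1  -0.61]
```

Emit:
send_rows(plan=[{"fingers": 0, "travel": [-0.0015, 0, 0], "yaw": 0}, {"fingers": 0, "travel": [-0.0015, 0, 0], "yaw": 0}, {"fingers": 0, "travel": [-0.0015, 0, 0], "yaw": 0}, {"fingers": 0, "travel": [-0.0015, 0, 0], "yaw": 0}, {"fingers": 0, "travel": [-0.0015, 0, 0], "yaw": 0}, {"fingers": 0, "travel": [-0.0015, 0, 0], "yaw": 0}, {"fingers": 0, "travel": [-0.0015, 0, 0], "yaw": 0}, {"fingers": 0, "travel": [-0.0015, 0, 0], "yaw": 0}, {"fingers": 0, "travel": [0, 0, 0], "yaw": 0}, {"fingers": 0, "travel": [0, 0, 0], "yaw": 0}])

```text
time_s: 23.4
position: [0.5152, -0.0992, 0.0188]
tcp_rot: [[-0.984, 0.179, -0.014], [0.179, 0.984, 0.002], [0.014, -0.001, -1.0]]
force: [-11.2, 2.7, 8.6]
grip_width: 0.0002
```

```bash
python3 st.py; python3 fit.py s14new
```

```text
23.4 dock [-0.0713 -0.0873] z 0.0188 F [-11.53   0.67]
scene unit dock-frame xy [-0.0075 -0.0058] yaw 0.63 err 0.08982261640798227 padL [-0.0723  0.0735] padR [-0.0706 -0.0865] frontLR [0.0467 0.0748] [ 0.0484 -0.0852]
```

Home is confirmed on both sides: L -71.2 and R -71.3 mm, both stalling firmly. Next the retainer: go over the post and come down on its outer side.

Emit:
send_rows(plan=[{"fingers": 0, "travel": [0.034, 0, 0], "yaw": 0}, {"fingers": 0, "travel": [0, 0, -0.036], "yaw": 0}, {"fingers": 0, "travel": [0, 0, -0.036], "yaw": 0}, {"fingers": 0, "travel": [0, 0, 0], "yaw": 0}, {"fingers": 0, "travel": [0.005, -0.034, 0], "yaw": 0}, {"fingers": 0, "travel": [0.005, -0.034, 0], "yaw": 0}, {"fingers": 0, "travel": [0.005, -0.034, 0], "yaw": 0}, {"fingers": 0, "travel": [0, 0, 0], "yaw": 0}, {"fingers": 0, "travel": [0, 0, 0], "yaw": 0}, {"fingers": 0, "travel": [0, 0, 0], "yaw": 0}])

```text
time_s: 24.28
position: [0.4565, -0.1917, 0.0914]
tcp_rot: [[-0.984, 0.18, 0.001], [0.18, 0.984, 0.0], [-0.001, 0.0, -1.0]]
force: [1.0, 0.2, -0.1]
grip_width: 0.0004
```

```bash
python3 st.py; python3 fit.py s15new
python3 - <<'E'
from h import *
im=snap('wrist','w15'); cv2.imwrite('pics/w15.png',im[::-1,::-1,::-1])
# post top candidates & red blobs in scene
s=cv2.imread('pics/s15new.png'); a=s[180:270,235:379]; cv2.imwrite('pics/c15.png',np.vstack([cv2.resize(a,(512,320)),cv2.resize(cv2.imread('pics/w15.png'),(512,270))]))
E
```

```text
24.2833 dock [-0.1125 -0.1889] z 0.0914 F [0.93 0.38]
scene unit dock-frame xy [-0.0074 -0.006 ] yaw 0.67 err 0.08079764312725354 padL [-0.0723  0.0732] padR [-0.0705 -0.0868] frontLR [0.0467 0.0746] [ 0.0485 -0.0854]
```

View pics/c15.png

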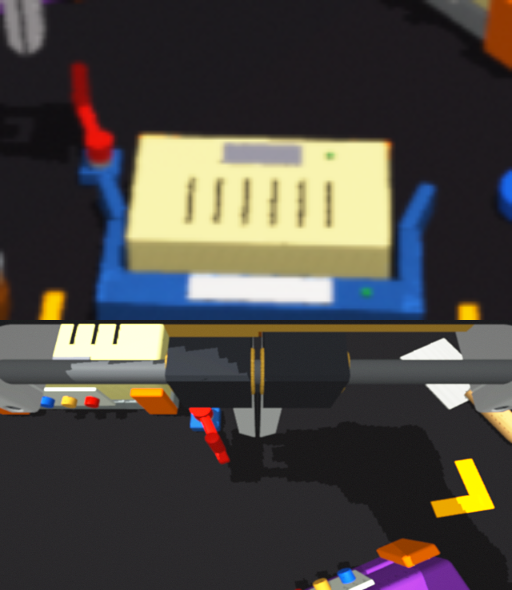

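Emit:
send_rows(plan=[{"fingers": 0, "travel": [0.002, 0, 0.023], "yaw": 0}, {"fingers": 0, "travel": [0.002, 0, 0.023], "yaw": 0}, {"fingers": 0, "travel": [0, 0, 0], "yaw": 0}, {"fingers": 0, "travel": [0, 0.01, 0], "yaw": 0}, {"fingers": 0, "travel": [0, 0.006, 0], "yaw": 0}, {"fingers": 0, "travel": [0, 0.006, 0], "yaw": 0}, {"fingers": 0, "travel": [0.002, 0.008, 0], "yaw": 0}, {"fingers": 0, "travel": [0.002, 0.008, 0], "yaw": 0}, {"fingers": 0, "travel": [-0.0015, 0.0085, 0], "yaw": 0}, {"fingers": 0, "travel": [-0.0015, 0.0085, 0], "yaw": 0}])

```text
time_s: 25.22
position: [0.461, -0.1361, 0.0459]
tcp_rot: [[-0.984, 0.18, 0.0], [0.18, 0.984, -0.0], [-0.0, -0.0, -1.0]]
force: [-0.7, -1.8, 1.4]
grip_width: 0.0007
```

```bash
python3 st.py
cat > red.py <<'E'
from h import *
import sys
im=snap('scene',sys.argv[1]); hsv=cv2.cvtColor(im,cv2.COLOR_RGB2HSV)
m=cv2.inRange(hsv,(0,200,60),(4,255,255))|cv2.inRange(hsv,(176,200,60),(180,255,255)); m[:190]=0; m[270:]=0; m[:,:240]=0; m[:,340:]=0
v,u=np.nonzero(m); i=v<=v.min()+2
print('red rows',v.min(),v.max(),'cols',u.min(),u.max(),'top px',u[i].mean(),v.min(),'top dock',w2d(ray('scene',u[i].mean(),v.min()+1.5,.07)).round(4))
E
python3 red.py s16
```

```text
25.2167 dock [-0.1181 -0.1334] z 0.0459 F [-0.36 -1.84]
red rows 198 224 cols 258 274 top px 270.5 198 top dock [-0.1151 -0.1141]
```

Emit:
send_rows(plan=[{"fingers": 0, "travel": [-0.0045, 0.0075, 0], "yaw": 0}, {"fingers": 0, "travel": [-0.0045, 0.0075, 0], "yaw": 0}, {"fingers": 0, "travel": [-0.0045, 0.0045, 0], "yaw": 0}, {"fingers": 0, "travel": [-0.0045, 0.0045, 0], "yaw": 0}, {"fingers": 0, "travel": [0, 0, 0], "yaw": 0}, {"fingers": 0, "travel": [0.004, -0.008, 0], "yaw": 0}, {"fingers": 0, "travel": [0.03, 0, 0], "yaw": 0}, {"fingers": 0, "travel": [0, 0, 0], "yaw": 0}, {"fingers": 0, "travel": [0, 0.031, 0], "yaw": 0}, {"fingers": 0, "travel": [0, 0, 0], "yaw": 0}])

```text
time_s: 26.1
position: [0.4541, -0.0839, 0.0455]
tcp_rot: [[-0.984, 0.176, 0.001], [0.176, 0.984, 0.003], [-0.0, 0.003, -1.0]]
force: [1.5, 0.2, 1.0]
grip_width: 0.0006
```

```bash
python3 st.py; python3 red.py s17
```

```text
26.1 dock [-0.1342 -0.0832] z 0.0455 F [1.39 0.45]
red rows 203 224 cols 258 285 top px 278.0 203 top dock [-0.0954 -0.0917]
```

Emit:
send_rows(plan=[{"fingers": 0, "travel": [-0.01, 0, 0], "yaw": 0}, {"fingers": 0, "travel": [-0.008, 0, 0], "yaw": 0}, {"fingers": 0, "travel": [-0.004, 0, 0], "yaw": 0}, {"fingers": 0, "travel": [-0.004, 0, 0], "yaw": 0}, {"fingers": 0, "travel": [-0.004, 0.001, 0], "yaw": 0}, {"fingers": 0, "travel": [-0.004, 0.001, 0], "yaw": 0}, {"fingers": 0, "travel": [-0.004, 0.001, 0], "yaw": 0}, {"fingers": 0, "travel": [-0.004, 0.001, 0], "yaw": 0}, {"fingers": 0, "travel": [-0.004, 0, 0], "yaw": 0}, {"fingers": 0, "travel": [-0.002, 0, 0], "yaw": 0}])

```text
time_s: 26.98
position: [0.5025, -0.0926, 0.0455]
tcp_rot: [[-0.984, 0.179, 0.001], [0.179, 0.984, -0.0], [-0.001, 0.0, -1.0]]
force: [-0.4, 1.2, 0.4]
grip_width: 0.0006
```

```bash
python3 st.py; python3 red.py s18
```

```text
26.9833 dock [-0.085  -0.0831] z 0.0455 F [-0.64  1.09]
red rows 210 224 cols 259 282 top px 280.125 210 top dock [-0.0677 -0.0835]
```

Emit:
send_rows(plan=[{"fingers": 0, "travel": [-0.001, 0, 0], "yaw": 0}, {"fingers": 0, "travel": [-0.001, 0, 0], "yaw": 0}, {"fingers": 0, "travel": [-0.001, 0, 0], "yaw": 0}, {"fingers": 0, "travel": [-0.001, 0, 0], "yaw": 0}, {"fingers": 0, "travel": [-0.001, 0, 0], "yaw": 0}, {"fingers": 0, "travel": [0, 0, 0], "yaw": 0}, {"fingers": 0, "travel": [0, 0, 0], "yaw": 0}, {"fingers": 0, "travel": [0, 0, 0], "yaw": 0}, {"fingers": 0, "travel": [0, 0, 0], "yaw": 0}, {"fingers": 0, "travel": [0, 0, 0], "yaw": 0}])

```text
time_s: 27.87
position: [0.5041, -0.0929, 0.0453]
tcp_rot: [[-0.984, 0.179, -0.004], [0.179, 0.984, 0.001], [0.004, -0.0, -1.0]]
force: [-5.8, 2.7, 4.3]
grip_width: 0.0006
```

```bash
python3 st.py; python3 red.py s19
```

```text
27.8667 dock [-0.0834 -0.0831] z 0.0453 F [-6.23  1.6 ]
red rows 210 224 cols 259 282 top px 280.125 210 top dock [-0.0677 -0.0835]
```

Emit:
send_rows(plan=[{"fingers": 0, "travel": [0.01, 0, 0], "yaw": 0}, {"fingers": 0, "travel": [0.025, 0, 0], "yaw": 0}, {"fingers": 0, "travel": [0.02, 0, -0.02], "yaw": 0}, {"fingers": 0, "travel": [0.01, 0, -0.035], "yaw": 0}, {"fingers": 0, "travel": [0.01, 0, -0.035], "yaw": 0}, {"fingers": 0, "travel": [0, 0, -0.035], "yaw": 0}, {"fingers": 0, "travel": [0, 0, -0.035], "yaw": 0}, {"fingers": 0, "travel": [0, 0, 0], "yaw": 0}, {"fingers": 0, "travel": [0, 0, 0], "yaw": 0}, {"fingers": 0, "travel": [0, 0, 0], "yaw": 0}])

```text
time_s: 28.75
position: [0.433, -0.0804, 0.2055]
tcp_rot: [[-0.984, 0.18, 0.001], [0.18, 0.984, -0.0], [-0.001, -0.0, -1.0]]
force: [0.3, 0.1, -0.2]
grip_width: 0.0001
```

```bash
python3 st.py; python3 red.py s20; python3 fit.py s21new
python3 - <<'E'
from h import *
w=eyes.get_image('wrist')[::-1,::-1,::-1]; a=cv2.imread('pics/s20.png')[185:270,240:370]; b=snap('side','d20')[140:250,230:345,::-1]
cv2.imwrite('pics/c20.png',np.vstack([np.hstack([cv2.resize(a,(420,275)),cv2.resize(b,(290,275))]),cv2.resize(w[:200,:],(710,222))]))
E
```

```text
28.75 dock [-0.1556 -0.0836] z 0.2055 F [0.32 0.2 ]
red rows 209 224 cols 259 282 top px 280.0 209 top dock [-0.0716 -0.0842]
scene unit dock-frame xy [-0.0069 -0.0061] yaw 0.94 err 0.0820274672066203 padL [-0.0722  0.0728] padR [-0.0696 -0.0871] frontLR [0.0468 0.0748] [ 0.0494 -0.0852]
```

View pics/c20.png

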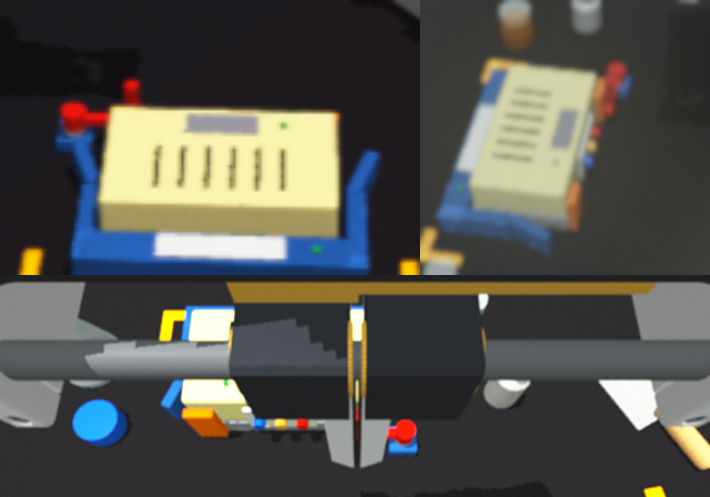

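The retainer is shut with the post behind the right pad. Since the fit hints at a slight yaw, I'll touch the left pad lightly to verify that side is still home.

Emit:
send_rows(plan=[{"fingers": 0, "travel": [0, 0.04, 0], "yaw": 0}, {"fingers": 0, "travel": [0, 0.04, 0], "yaw": 0}, {"fingers": 0, "travel": [0, 0.04, 0], "yaw": 0}, {"fingers": 0, "travel": [0, 0.037, 0], "yaw": 0}, {"fingers": 0, "travel": [0, 0, 0.037], "yaw": 0}, {"fingers": 0, "travel": [0, 0, 0.037], "yaw": 0}, {"fingers": 0, "travel": [0, 0, 0.037], "yaw": 0}, {"fingers": 0, "travel": [0, 0, 0.037], "yaw": 0}, {"fingers": 0, "travel": [0, 0, 0.037], "yaw": 0}, {"fingers": 0, "travel": [0, 0, 0], "yaw": 0}])

```text
time_s: 29.78
position: [0.4549, 0.0735, 0.0131]
tcp_rot: [[-0.984, 0.179, -0.015], [0.179, 0.984, -0.003], [0.014, -0.006, -1.0]]
force: [-0.7, -0.0, -0.7]
grip_width: 0.0002
```

Emit:
send_rows(plan=[{"fingers": 0, "travel": [-0.03, 0, 0], "yaw": 0}, {"fingers": 0, "travel": [-0.03, 0, 0], "yaw": 0}, {"fingers": 0, "travel": [-0.01, 0, 0], "yaw": 0}, {"fingers": 0, "travel": [-0.003, 0, 0], "yaw": 0}, {"fingers": 0, "travel": [-0.002, 0, 0], "yaw": 0}, {"fingers": 0, "travel": [-0.001, 0, 0], "yaw": 0}, {"fingers": 0, "travel": [-0.001, 0, 0], "yaw": 0}, {"fingers": 0, "travel": [-0.001, 0, 0], "yaw": 0}, {"fingers": 0, "travel": [-0.001, 0, 0], "yaw": 0}, {"fingers": 0, "travel": [0, 0, 0], "yaw": 0}])

```text
time_s: 30.62
position: [0.5384, 0.0604, 0.0206]
tcp_rot: [[-0.984, 0.179, -0.0], [0.179, 0.984, -0.0], [0.0, -0.0, -1.0]]
force: [0.6, -0.3, 0.5]
grip_width: 0.0005
```

```bash
python3 st.py
```

```text
30.6167 dock [-0.077   0.0738] z 0.0206 F [ 0.63 -0.24]
```

Emit:
send_rows(plan=[{"fingers": 0, "travel": [-0.001, 0, 0], "yaw": 0}, {"fingers": 0, "travel": [-0.001, 0, 0], "yaw": 0}, {"fingers": 0, "travel": [-0.001, 0, 0], "yaw": 0}, {"fingers": 0, "travel": [-0.001, 0, 0], "yaw": 0}, {"fingers": 0, "travel": [-0.001, 0, 0], "yaw": 0}, {"fingers": 0, "travel": [-0.001, 0, 0], "yaw": 0}, {"fingers": 0, "travel": [-0.001, 0, 0], "yaw": 0}, {"fingers": 0, "travel": [0, 0, 0], "yaw": 0}, {"fingers": 0, "travel": [0, 0, 0], "yaw": 0}, {"fingers": 0, "travel": [0, 0, 0], "yaw": 0}])

```text
time_s: 31.45
position: [0.5439, 0.0592, 0.0203]
tcp_rot: [[-0.984, 0.179, -0.003], [0.179, 0.984, -0.0], [0.003, -0.001, -1.0]]
force: [-5.8, 1.9, 3.3]
grip_width: 0.0004
```

```bash
python3 st.py
```

```text
31.45 dock [-0.0714  0.0737] z 0.0203 F [-6.05  0.85]
```

The left pad is still home (-71.4 mm at 6 N). I'll back away and hand in.

Emit:
send_rows(plan=[{"fingers": 0, "travel": [0.01, 0, 0], "yaw": 0}, {"fingers": 0, "travel": [0.03, 0, 0], "yaw": 0}, {"fingers": 0, "travel": [0.03, 0, -0.01], "yaw": 0}, {"fingers": 0, "travel": [0.01, 0, -0.035], "yaw": 0}, {"fingers": 0, "travel": [0, 0, -0.035], "yaw": 0}, {"fingers": 0, "travel": [0, 0, -0.035], "yaw": 0}, {"fingers": 0, "travel": [0, 0, -0.035], "yaw": 0}, {"fingers": 0, "travel": [0, 0, -0.035], "yaw": 0}, {"fingers": 0, "travel": [0, 0, 0], "yaw": 0}, {"fingers": 0, "travel": [0, 0, 0], "yaw": 0}])

```text
time_s: 32.28
position: [0.4696, 0.0735, 0.2077]
tcp_rot: [[-0.984, 0.18, 0.008], [0.18, 0.984, 0.001], [-0.007, 0.002, -1.0]]
force: [0.6, -0.4, -0.3]
grip_width: 0.0008
```

```bash
python3 st.py; python3 red.py s30; python3 fit.py s31new; python3 -c "
from h import *
workorder.finish_job()"
```

```text
32.2833 dock [-0.1471  0.0744] z 0.2077 F [ 0.71 -0.31]
red rows 209 224 cols 259 283 top px 280.3333333333333 209 top dock [-0.0716 -0.0833]
scene unit dock-frame xy [-0.0078 -0.0059] yaw -0.09 err 0.0829810656098635 padL [-0.0717  0.0742] padR [-0.0719 -0.0858] frontLR [0.0473 0.074 ] [ 0.0471 -0.086 ]
the job is handed in; nothing more can be done
```

I walked the small cream unit into the blue shoe by pushing its left and right pads in turn. I then swung the red arm shut behind it, backed off and handed in at about 32 s.

- **Square:** yaw stayed within about ±4° of the shoe by the camera fit. The last reading was -0.1°.
- **Home on both sides:** with the finger against each pad, both corners stopped at the same depth (left -71.2 mm, right -71.3 mm). The force rose to about 16 N with no further movement. A light touch on the left pad after the arm was shut (6 N) read -71.4 mm.
- **Retaining arm:** it stopped firmly at about 6 N. The camera puts its post at (-72, -83) mm against an expected (-71, -80) mm, and it stayed there after release.
- **Disagreement:** the camera fit puts the finished unit about 8 mm short of home and 6 mm to the right. I put this down to the bar hiding the unit's front and to calibration error, and trusted the firm stops and the arm closing fully instead.
- **Not measured:** I planned the moves to stay clear of the other items on the bench, but I did not re-measure their positions afterwards.

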